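Click out the blue marker on the bench stop's anvil

TASK

Make the blue marker ready for marking out: take it from the rack and, still holding it, push its white end button square against the round steel anvil on the sloping bench stop until the button is fully home and the nib is out, firmly but without ramming it. Then lay it down, without dropping it, across both notched posts of the single white-based rest. Leave the red marker, the mallet and the blue turned dish where they are, and do not let the marker fall to the bench.

Things in the scene. Friction and masses are not known exactly. Their poses are not given: they have to be found in the camera images.
- blue_marker: blue square-sided marker, 40-100 g. Origin: middle of the barrel's axis; x along it to the black nose and nib. Barrel 120 mm long, 18 x 18 mm across; nose cone 18 mm more at +x. At -x a white button, 11 mm diameter, its end face 74 mm from the origin when wholly out. Starts level in one place of the rack, axis 54 mm above the bench, button end towards the robot (within 25 degrees).
- button (a joint): how far the blue marker's button is in, m: 0 wholly out, 0.010 fully home on a hard stop; starts at 0 to 0.002. The nib, one piece with it, comes out by as much. No spring: it needs about 7 N along the marker to move and stays where it is left. More than 35 N on the anvil is ramming.
- sloping_face: wooden face, 76 x 70 mm, of the bench stop. Origin: its middle, 54 mm above the bench; z: its outward normal, to the robot's left (+y, within 20 degrees) and 35 degrees up from level; y level. Centred on this z axis stands a rigid steel anvil, 52 mm diameter, its flat top parallel to the face, 10 to 34 mm off it: differs each time, not reported. Push along -z; square: within 11 degrees.
- stop: fixed wooden bench stop carrying the face and anvil: base 120 x 90 x 28 mm, the block behind the face rises to about 85 mm. Origin on the bench straight below the face's middle; its x axis points level the way the face looks; the base reaches from 35 mm before (+x) to 85 mm behind (-x) the origin; z up.
- rack: fixed dark-based rack, two places 96 mm apart (y = -48, +48 mm). Base 110 x 160 x 12 mm; origin at the middle of its underside, z up. Each place: two posts at x = -42, +42 mm (10 mm thick, 74 mm free between, 42 mm wide) with notches along x: saddle 45 mm above the bench, notch 26 mm wide, 12 mm deep.
- rest: fixed rest, white base 110 x 70 x 12 mm, one pair of posts like the rack's at x = -42, +42 mm: notches along x on its centre line, saddle 45 mm above the bench, 26 mm wide, 12 mm deep. Origin at the middle of its underside, z up. A marker lying in it has its axis 54 mm above the bench. Empty at the start.
- red_marker: red marker of the same form, in the other place of the rack. Leave it. Origin and x axis as the blue one's.
- workpiece: loose blue painted turned dish, 110 mm in diameter, 26 mm high, lying on newspaper beyond the work. Leave it. Origin at the middle of its underside.
- mallet: loose wooden mallet lying flat: head 60 x 120 x 55 mm, handle 24 mm thick and 160 mm long towards its -x. Origin under the head's middle. Leave it.
Not all that is in view belongs to the job. Of the things like the blue_marker, leave any that is turquoise; of the rest the smaller one is meant. Leave any turquoise look-alike of the stop alone.

How it is judged (in metres and radians):
On the way, in this order (a step that is already met when the one before it is completed fails the run):
1. the held blue marker's button is pressed fully home (8.5 mm or more), square (within 0.2 rad) against the bench stop's anvil (value of joint button above 0.0085 m and contact force between blue_marker and sloping_face above 2 N and contact force between the fingers and blue_marker above 1 N and angle between the x axis of blue_marker and the z axis of sloping_face, either way round below 0.2 rad), for 0.02 s.
2. the marker is lowered into the rest's notches while still held (contact force between the fingers and blue_marker above 0.5 N and horizontal distance between blue_marker and rest below 0.035 m and z of blue_marker in the frame of rest below 0.06 m), for 0.02 s.
At the end, for the whole second after the job is handed in: The blue marker lies released and at rest across both posts of the rest (either way round; centred within 30 mm along and 8 mm across, down in the notches, aligned within 0.15 rad), its button in by 8.5 mm or more; the red marker within 15 mm, the dish and the mallet within 20 mm of where they were (value of joint button above 0.0085 m and x of blue_marker in the frame of rest between -0.03 and 0.03 m and y of blue_marker in the frame of rest between -0.008 and 0.008 m and z of blue_marker in the frame of rest between 0.05 and 0.058 m and angle between the x axis of blue_marker and the x axis of rest, either way round below 0.15 rad and linear speed of blue_marker below 0.02 m/s and distance of red_marker from where it was at the start of the episode below 0.015 m and distance of each of workpiece, mallet from where it was at the start of the episode below 0.02 m); the robot touches nothing.
It fails at once if the button is rammed: more than 35 N between the blue marker and the anvil or its block (contact force between blue_marker and sloping_face above 35 N).
It fails at once if the blue marker falls to the bench (height (world z) of blue_marker below 0.03 m).
It fails at once if the red marker, the dish or the mallet is pushed aside (distance of red_marker from where it was at the start of the episode above 0.015 m or distance of any of workpiece, mallet from where it was at the start of the episode above 0.02 m).
It also fails if it takes over 56 s, if anything falls off the work surface, if the arm or the gripper's body presses on something with over 40 N, if the wrist force passes 120 N, or if a joint passes its speed limit or range.

ROBOT

A 6-joint arm with a two-finger parallel gripper is mounted at the origin on the work surface. World frame = base frame: x ahead of the robot, y to its left, z up, the work surface at z = 0. Lengths are in mm, angles in rad, forces in N, time in s.
With the tool pointing down it reaches from about 275 to 825 mm from the base axis. Payload 4.9 kg.
Tool frame: the origin (TCP) lies at the very end of the fingers, on their centre line; the grasp point (between the pads) lies 19 mm behind it; z points along the fingers, y is the line along which they close (so a half turn about z gives the same grasp; the last joint's range is limited). The gripper opens to 85 mm and grips with 20 to 120 N. Pads are 22 mm wide; open, the fingers measure 114 mm over their backs; the gripper's body (76 mm by 85 mm) begins 54 mm behind the grasp point. The pads swing forward as they close: fully open they stand 13 mm farther back than shut.
Start: joints at [1.134, 0.326, -0.193, 1.052, 0, 1.437], TCP at [164.001, 524.997, 231.281] pointing down, gripper open.
Joint ranges: [-2.65, 2.65], [-0.97, 1.79], [-1.3, 1.35], [-1.93, 2.1], [-1.47, 1.37], [-3.14, 3.14]. Speed limits (rad/s): [2.57, 2.57, 3.14, 3.14, 3.14, 3.14].

INTERFACE

Orientations are given as [roll, pitch, yaw] about the fixed x, y, z axes, in that order (R = Rz(yaw) Ry(pitch) Rx(roll)).
In Python, from bench import bot, solve_ik, imaging gives the robot as it stands. Calls block until the motion is done:
- bot.move_ptp(position, orientation): joint-space move of the TCP to a pose.
- bot.movel(position, rot=None, max_speed=150, threshold=None): straight line of the TCP; rot=None keeps the orientation; max_speed is the mean speed in mm/s. With threshold (N) it stops when the force on the tool has changed by that much, and returns True; else False.
- bot.move_j(angles): joint-space move.
- bot.grip(opening, effort=None): opening from 0.0 (shut) to 1.0 (fully open); effort is the grip in N (None keeps the last); returns when the fingers have stopped.
- bot.dwell(seconds).
- solve_ik(position, orientation): joint angles nearest the present ones, or None.
- bot.get_state(): the state.
- imaging.capture(name): name is "scene" or "top"; returns the picture (384x512x3 uint8, blue, green, red); there is no depth.
- imaging.camera_model(name): a dict with "K" (3x3 intrinsics, pixels), "k1" (the pictures are not rectified: a ray, as slopes to the right and down, at radius r is drawn at 1 + k1 r^2 times it, then the intrinsics apply), "position" and "rotation" of the camera in the world. Camera axes: x right, y up, looking along -z (the intrinsics and any distortion apply to the point x, -y, -z); pixel columns grow to the right and rows downward; lengths in mm; the calibration is good to about 2 mm. A picture is of the moment at which its call begins. camera_model takes no time and is no camera call.
A pose or a line that the arm cannot do raises bot.IKError and nothing moves.
- bot.sign_off(): hands the job in; it is judged then, once.
The state is a dict: "t": time; "qpos": joint angles; "joint_velocities": joint speeds; "effort": joint torques, N m; "tcp_pos": TCP position; "orientation": TCP orientation; "contact_force": force on the tool from outside, world axes, zero at the start; "wrist_torque": the same for the moment, N m; "opening": opening from 0.0 (shut) to 1.0 (fully open); "gripper_force": force on a finger pad.
Only numpy, scipy, OpenCV 4.12 (cv2) and the standard library are available. Lean on these libraries where they do the work, as an engineer would, in place of code of your own. Each camera call takes 0.05 s, during which the arm holds its last target. There are 200 camera calls.

## Working session

There is one attempt and no reset: what is moved stays moved. The work goes in short steps, each a Python script; the robot and the scene stay as the last script left them, time stands still between calls to the robot, and variables do not carry over. Pictures are saved under pics/ and viewed, at most 10 in all, crops included, and the job is handed in when it is done.

```bash
ls; mkdir -p pics
python3 - <<'E'
from bench import bot,imaging
import cv2
for n in("scene","top"):
    cv2.imwrite(f"pics/{n}0.png",imaging.capture(n)); print(n,imaging.camera_model(n))
E
```

```text
pics
scene {'K': array([[412.14187324,   0.        , 260.24280808],
       [  0.        , 412.14187324, 189.92937924],
       [  0.        ,   0.        ,   1.        ]]), 'k1': -0.023329811078166476, 'position': array([1410.40418613,  -63.41465709,  650.34231134]), 'rotation': array([ 0.98181285, -0.01877441,  1.52627423])}
top {'K': array([[420.13438543,   0.        , 250.62573829],
       [  0.        , 420.13438543, 192.22823464],
       [  0.        ,   0.        ,   1.        ]]), 'k1': -0.15993028540899326, 'position': array([384.28417623, -23.02660916, 997.53595733]), 'rotation': array([ 0.12981433,  0.01938949, -1.59688042])}
```

View pics/scene0.png

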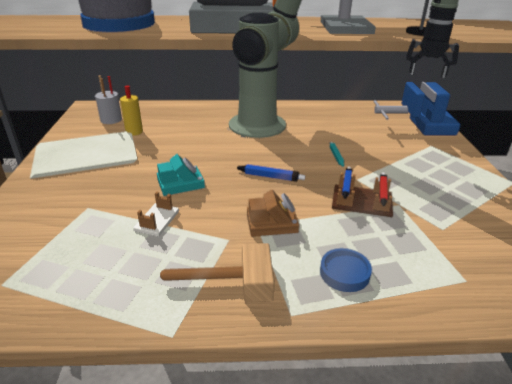

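View pics/top0.png

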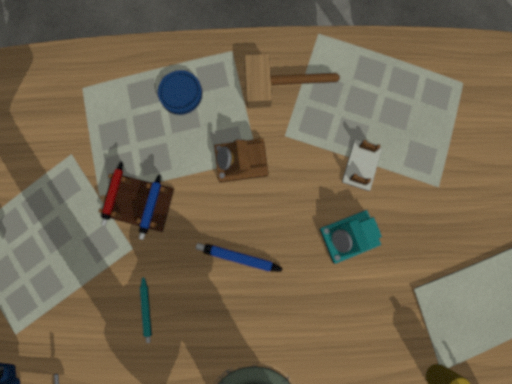

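The scene shows the rack at top-picture (140,203), with the blue marker running (158,180) to (142,235) and the red one at (112,190). The brown stop is at (240,160), anvil on its left at (225,158), and the white rest is at (362,165). The pen at (240,257) and the turquoise items are decoys.

```bash
cat > h.py <<'E'
import numpy as np,cv2
from scipy.spatial.transform import Rotation as Rn
from bench import bot,imaging,solve_ik
def ray(n,uv):
    m=imaging.camera_model(n); D=np.array([m['k1'],0,0,0,0.])
    p=cv2.undistortPoints(np.array(uv,float).reshape(-1,1,2),m['K'],D)[:,0]
    d=np.c_[p[:,0],-p[:,1],-np.ones(len(p))]
    return m['position'],Rn.from_euler('xyz',m['rotation']).apply(d)
def plane(n,uv,z):
    o,d=ray(n,uv); return o+d*((z-o[2])/d[:,2])[:,None]
def proj(n,P):
    m=imaging.camera_model(n); P=np.atleast_2d(P)
    c=Rn.from_euler('xyz',m['rotation']).inv().apply(P-m['position'])*[1,-1,-1]
    return cv2.projectPoints(c,np.zeros(3),np.zeros(3),m['K'],np.array([m['k1'],0,0,0,0.]))[0][:,0]
def tri(a,b):
    o1,d1=ray('top',a);o2,d2=ray('scene',b);d1=d1[0];d2=d2[0]
    s=np.linalg.lstsq(np.c_[d1,-d2],o2-o1,rcond=None)[0]
    p,q=o1+s[0]*d1,o2+s[1]*d2
    return (p+q)/2,np.linalg.norm(p-q)
def rect(mask):
    c=max(cv2.findContours(mask.astype(np.uint8),cv2.RETR_EXTERNAL,cv2.CHAIN_APPROX_NONE)[0],key=cv2.contourArea)
    return c[:,0].astype(float),cv2.minAreaRect(c)
E
python3 - <<'E'
from h import *
t=cv2.imread('pics/top0.png');s=cv2.imread('pics/scene0.png')
f=lambda im,x,y,w,h,k:cv2.resize(im[y:y+h,x:x+w],None,fx=k,fy=k,interpolation=cv2.INTER_CUBIC)
a=np.hstack([f(t,95,155,80,60+30,5)[:300*2],f(t,205,130,80,90,5)])[:450]
cv2.imwrite('pics/c1.png',np.vstack([f(t,95,155,80,90,3),])) 
A=np.hstack([f(t,205,130,70,60,5.7),f(t,335,130,70,60,5.7)])
B=np.hstack([f(s,240,180,70,45,5.7)[:256],f(t,95,155,80,51,5)[:256]])[:256]
w=min(A.shape[1],B.shape[1],800)
cv2.imwrite('pics/c1.png',np.vstack([A[:,:w],B[:,:w]])[:600]);print(A.shape,B.shape)
hsv=cv2.cvtColor(t,cv2.COLOR_BGR2HSV)
m=cv2.inRange(hsv,(105,150,60),(130,255,255));m2=np.zeros_like(m);m2[165:240,130:175]=m[165:240,130:175]
c,r=rect(m2);print('blue',r);b=cv2.boxPoints(r)
d=sorted([(np.linalg.norm(b[i]-b[(i+1)%4]),i) for i in range(4)])
e=np.array([(b[i]+b[(i+1)%4])/2 for _,i in d[:2]]);print(e,plane('top',e,60))
w=((hsv[...,1]<40)&(hsv[...,2]>170)).astype(np.uint8);w[:, :340]=0;w[:,385:]=0;w[:135]=0;w[195:]=0
c,r=rect(w);print('rest',r,plane('top',cv2.boxPoints(r),12))
E
```

```text
Traceback (most recent call last):
ValueError: all the input array dimensions except for the concatenation axis must match exactly, but along dimension 0, the array at index 0 has size 256 and the array at index 1 has size 255
```

View pics/c1.png

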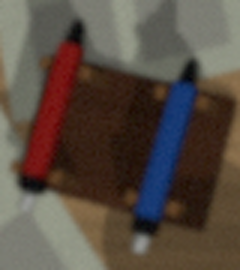

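The crop shows the rack: the blue marker's black nose is at the top, with a black collar and white button at the bottom (top pixel ≈(141,235)). I'll redo the other crops.

Run:
```python
from h import *
t=cv2.imread('pics/top0.png');s=cv2.imread('pics/scene0.png')
f=lambda im,x,y,w,h:cv2.resize(im[y:y+h,x:x+w],(400,300),interpolation=cv2.INTER_CUBIC)
cv2.imwrite('pics/c2.png',np.vstack([np.hstack([f(t,205,130,72,54),f(t,330,135,72,54)]),np.hstack([f(s,240,185,72,54),f(t,115,165,96,72)])]))
hsv=cv2.cvtColor(t,cv2.COLOR_BGR2HSV)
m=cv2.inRange(hsv,(105,150,60),(130,255,255));m2=np.zeros_like(m);m2[165:240,130:175]=m[165:240,130:175]
c,r=rect(m2);print('blue',r);b=cv2.boxPoints(r)
d=sorted([(np.linalg.norm(b[i]-b[(i+1)%4]),i) for i in range(4)])
e=np.array([(b[i]+b[(i+1)%4])/2 for _,i in d[:2]]);print(e,plane('top',e,60))
w=((hsv[...,1]<40)&(hsv[...,2]>140)).astype(np.uint8);w[:, :340]=0;w[:,385:]=0;w[:135]=0;w[195:]=0
c,r=rect(w);print('rest',r,plane('top',cv2.boxPoints(r),12))
```

```text
blue ((150.0565948486328, 204.8018798828125), (8.791075706481934, 47.11467361450195), 15.945394515991211)
[[156.52829 182.15094]
 [143.5849  227.45282]] [[536.52533794 206.49508477  60.        ]
 [433.66928499 236.34525466  60.        ]]
rest ((366.5, 157.0), (44.0, 35.0), 90.0) [[ 646.6337556  -249.66798465   12.        ]
 [ 645.04161827 -336.70667129   12.        ]
 [ 536.28374671 -328.3435481    12.        ]
 [ 538.53315624 -242.84624711   12.        ]]
```

View pics/c2.png

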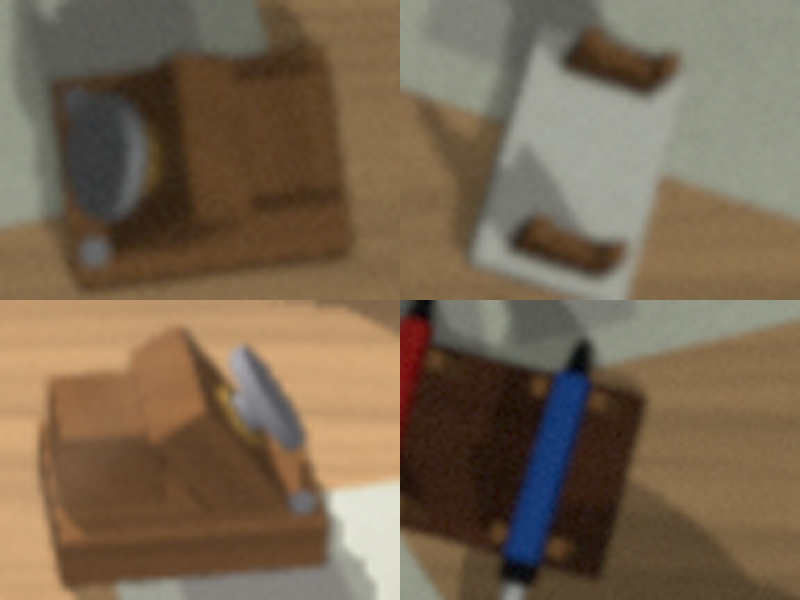

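The crops show the anvil's disc at top pixel (223,158.3) and scene pixel (288,202.5). The stop's base corners are at (219.8,181.7), (268,175), (263.5,138.1) and (214.9,145.3). The rest's base corners are at (342.6,181.4), (372.3,188.5), (381.3,148.5) and (355.2,142.6), and its posts at (370.5,146.7) and (361,179.5).

Run:
```python
from h import *
np.set_printoptions(precision=1,suppress=True)
b=plane('top',[(219.8,181.7),(268,175),(263.5,138.1),(214.9,145.3)],28)
print(b,[np.linalg.norm(b[i]-b[(i+1)%4]) for i in range(4)],b.mean(0))
for i,j in((1,0),(2,3),(0,3),(1,2)): v=b[j]-b[i];print(np.degrees(np.arctan2(v[1],v[0])))
p,e=tri((223,158.3),(288.2,202.5));print('anvil',p,e)
b=plane('top',[(342.6,181.4),(372.3,188.5),(381.3,148.5),(355.2,142.6)],12)
print('rest',b,[np.linalg.norm(b[i]-b[(i+1)%4]) for i in range(4)],b.mean(0))
q=plane('top',[(370.5,146.7),(361,179.5)],50);print(q,q.mean(0),np.linalg.norm(q[0]-q[1]))
for v in(b[3]-b[0],b[2]-b[1],q[0]-q[1]):print(np.degrees(np.arctan2(v[1],v[0])))
# marker axis from mid of blue section; button
bt=plane('top',[(141,235)],54);print(bt)
```

```text
[[538.2  64.   28. ]
 [550.8 -49.2  28. ]
 [639.9 -41.5  28. ]
 [626.1  74.3  28. ]] [np.float64(113.89305111468977), np.float64(89.47809887797943), np.float64(116.60661330110301), np.float64(88.4285290654735)] [588.8  11.9  28. ]
96.33147007744417
96.83613883932298
6.727204282102057
4.98774909224351
anvil [586.7  53.1  61.2] 0.5555135491522765
rest [[ 533.2 -227.1   12. ]
 [ 514.1 -298.    12. ]
 [ 611.4 -327.2   12. ]
 [ 627.3 -263.6   12. ]] [np.float64(73.50585494326666), np.float64(101.56443566402449), np.float64(65.56274992904306), np.float64(101.03802154970306)] [ 571.5 -279.    12. ]
[[ 607.4 -290.    50. ]
 [ 530.7 -262.3   50. ]] [ 569.1 -276.1   50. ] 81.59543971676311
-21.228222298988683
-16.698549482110856
-19.852986076957308
[[416.9 244.1  54. ]]
```

```bash
cat >> h.py <<'E'
GP=19.
def pose(g,m,s,roll=0.,drop=0.):
    """TCP pose with marker origin at g, marker axis m; roll leans the tool about the axis"""
    m=np.array(m,float)/np.linalg.norm(m); down=np.array([0,0,-1.])
    a=down-m*(down@m); a/=np.linalg.norm(a); a=Rn.from_rotvec(m*roll).apply(a)
    R=np.c_[s*m,np.cross(a,s*m),a]
    return np.array(g)+GP*a,Rn.from_matrix(R).as_euler('xyz')
az=lambda d:np.array([np.cos(np.radians(d)),np.sin(np.radians(d)),0])
MARK=np.array([479.,223.,54]);MA=az(-16.2)
ya=az(96.5);N=ya*np.cos(np.radians(35))+[0,0,np.sin(np.radians(35))]
FACE=np.array([586.,36.8,54]);REST=np.array([570.,-277.,54]);RA=-19.5
E
python3 - <<'E'
from h import *
np.set_printoptions(precision=2,suppress=True)
print(bot.get_state())
for s in(1,-1):
  print(s,'grasp',solve_ik(*pose(MARK,MA,s)))
  for r in(-.8,-.4,0,.4,.8):print('push',r,solve_ik(*pose(FACE+N*(74+16),N,s,r)),solve_ik(*pose(FACE+N*(74+60),N,s,r)))
  for k in(0,180):print('rest',k,solve_ik(*pose(REST,az(RA+k),s)))
E
```

```text
{'t': 0.1, 'qpos': array([ 1.13,  0.33, -0.19,  1.05,  0.  ,  1.44]), 'joint_velocities': array([-0., -0.,  0., -0., -0., -0.]), 'effort': array([  0.  , -44.42,  26.3 ,   0.01,   0.  ,   0.  ]), 'tcp_pos': array([163.76, 524.52, 230.59]), 'orientation': array([-3.14, -0.  ,  2.84]), 'contact_force': array([-0.5 ,  0.02, -0.11]), 'wrist_torque': array([ 0.04, -0.01,  0.  ]), 'gripper_force': 0.0, 'opening': 1.0021802893054799}
1 grasp [ 0.3   0.5  -0.49  0.57  0.   -2.56]
push -0.8 [-0.26  0.5  -1.11 -0.77  0.68  1.74] [-0.17  0.42 -1.12 -0.76  0.62  1.82]
push -0.4 [-0.26  0.45 -0.68  0.22  0.69  1.41] [-0.19  0.39 -0.7   0.21  0.67  1.5 ]
push 0 [-0.21  0.65 -0.22  0.92  0.57  1.18] [-0.15  0.6  -0.23  0.92  0.59  1.25]
push 0.4 [-0.14  0.93  0.26  1.5   0.43  1.06] [-0.09  0.89  0.25  1.51  0.45  1.1 ]
push 0.8 [-0.07  1.3   0.86  2.08  0.27  0.99] [-0.02  1.26  0.85  2.09  0.3   1.02]
rest 0 [-0.57  0.66 -0.19  0.72  0.    2.91]
rest 180 [-0.57  0.66 -0.19  0.72  0.   -0.23]
-1 grasp [ 0.3   0.5  -0.49  0.57  0.    0.58]
push -0.8 [-0.26  0.5  -1.11 -0.77  0.68 -1.4 ] [-0.17  0.42 -1.12 -0.76  0.62 -1.32]
push -0.4 [-0.26  0.45 -0.68  0.22  0.69 -1.73] [-0.19  0.39 -0.7   0.21  0.67 -1.65]
push 0 [-0.21  0.65 -0.22  0.92  0.57 -1.96] [-0.15  0.6  -0.23  0.92  0.59 -1.89]
push 0.4 [-0.14  0.93  0.26  1.5   0.43 -2.09] [-0.09  0.89  0.25  1.51  0.45 -2.04]
push 0.8 [-0.07  1.3   0.86  2.08  0.27 -2.15] [-0.02  1.26  0.85  2.09  0.3  -2.12]
rest 0 [-0.57  0.66 -0.19  0.72  0.   -0.23]
rest 180 [-0.57  0.66 -0.19  0.72  0.    2.91]
```

Run:
```python
from h import *
np.set_printoptions(precision=2,suppress=True)
p,o=pose(MARK,MA,-1)
bot.move_ptp(p+[0,0,120],o)
bot.movel(p,max_speed=80)
bot.grip(0.0,100)
s=bot.get_state();print(s['t'],s['opening'],s['gripper_force'],s['tcp_pos'],s['contact_force'])
bot.movel(p+[0,0,110],max_speed=120)
s=bot.get_state();print(s['t'],s['opening'],s['gripper_force'],s['tcp_pos'],s['contact_force'])
# go to the hover pose in front of the anvil, and look
p,o=pose(FACE+N*(74+34+30)+[0,0,20],N,-1); bot.move_ptp(p,o)
p,o=pose(FACE+N*(74+34+15),N,-1); bot.movel(p,o,max_speed=80)
s=bot.get_state();print(s['t'],s['opening'],s['tcp_pos'],p)
t,c=imaging.capture('top'),imaging.capture('scene')
cv2.imwrite('pics/t1.png',t);cv2.imwrite('pics/s1.png',c)
f=lambda im,x,y,w,h:cv2.resize(im[y:y+h,x:x+w],(400,400),interpolation=cv2.INTER_CUBIC)
cv2.imwrite('pics/c3.png',np.hstack([f(t,170,110,100,100),f(c,240,130,100,100)]))
print(proj('top',[FACE+N*16,FACE+N*49,FACE+N*123]),proj('scene',[FACE+N*16,FACE+N*49,FACE+N*123]))
```

```text
4.0083 0.1934951746257917 97.84212827682495 [479.2  223.14  35.36] [-0.3  -0.36  4.57]
5.075 0.19722482787407805 97.50035047531128 [478.39 222.79 144.2 ] [ 0.3   0.28 -1.3 ]
7.725 0.1935785320786005 [573.1  147.61 108.45] [573.36 147.74 108.99]
[[224.27 159.03]
 [211.59 158.99]
 [181.4  158.94]] [[286.71 201.35]
 [297.91 194.22]
 [323.56 177.87]]
```

View pics/c3.png

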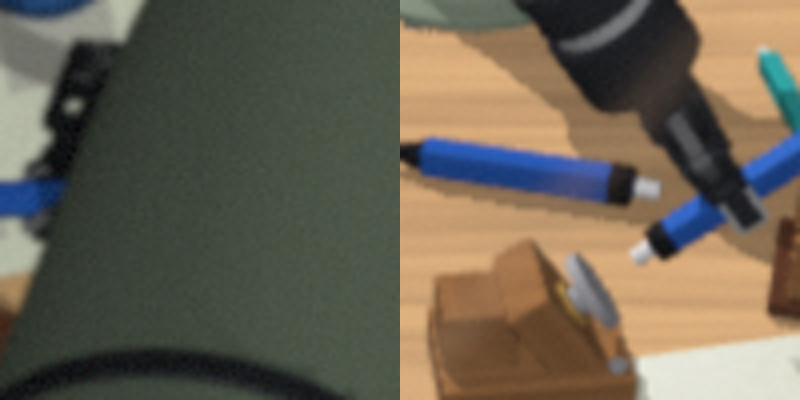

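The left view is blocked by the arm. In the scene view the marker is held and aligned with the anvil: its button end is at scene pixel ≈(299,195.5), and the anvil is at (287.5,201).

Run:
```python
from h import *
np.set_printoptions(precision=2,suppress=True)
p0,o=pose(FACE+N*123,N,-1)
def rep(l):
    s=bot.get_state();print(l,round(s['t'],2),'trav',(np.array(s['tcp_pos'])-p0)@-N,'F',s['contact_force']@N,s['contact_force'],s['opening']);return s
rep('start')
h=bot.movel(p0-N*48,max_speed=15,threshold=4);s=rep(h)
if h:
    q=np.array(s['tcp_pos'])
    for i in range(3):
        h=bot.movel(q-N*13,max_speed=7,threshold=[14,8,6][i]);s=rep(h)
        if s['contact_force']@N>13:break
    bot.dwell(.1);rep('dwell')
    cv2.imwrite('pics/s2.png',imaging.capture('scene'))
```

```text
start 7.83 trav -0.06634457417898444 F -0.3972286206658359 [-0.18 -0.25 -0.36] 0.1915238729631095
True 9.68 trav 27.85497532672562 F 2.13988273925975 [-0.44  1.62  1.36] 0.19379626852797474
False 11.63 trav 37.369720710536384 F 14.541543161583167 [-1.16 10.38 10.44] 0.19341250434669502
dwell 11.73 trav 37.37727042638766 F 13.688328452636839 [-2.14  9.95  9.4 ] 0.1980607802961372
```

Run:
```python
from h import *
np.set_printoptions(precision=2,suppress=True)
p0,o=pose(FACE+N*123,N,-1)
def rep(l):
    s=bot.get_state();print(l,round(s['t'],2),'trav',(np.array(s['tcp_pos'])-p0)@-N,'F',s['contact_force']@N,s['contact_force']);return s
s=rep('a')
h=bot.movel(p0-N*43,max_speed=6,threshold=6);rep(h)
bot.dwell(.1);rep('dwell')
bot.movel(p0,o,max_speed=60);rep('back')
c=imaging.capture('scene')
cv2.imwrite('pics/c4.png',cv2.resize(c[130:230,240:340],(600,600),interpolation=cv2.INTER_CUBIC))
```

```text
a 11.78 trav 37.3942476636546 F 14.111288615892047 [-1.33 10.09 10.06]
True 12.12 trav 37.090465284296876 F 1.3009193976993827 [0.23 1.1  0.74]
dwell 12.22 trav 37.08323998324057 F 1.3572031042436765 [0.33 0.67 1.47]
back 12.98 trav -0.06576726569138219 F -0.6325207939644013 [-0.19 -0.2  -0.85]
```

View pics/c4.png

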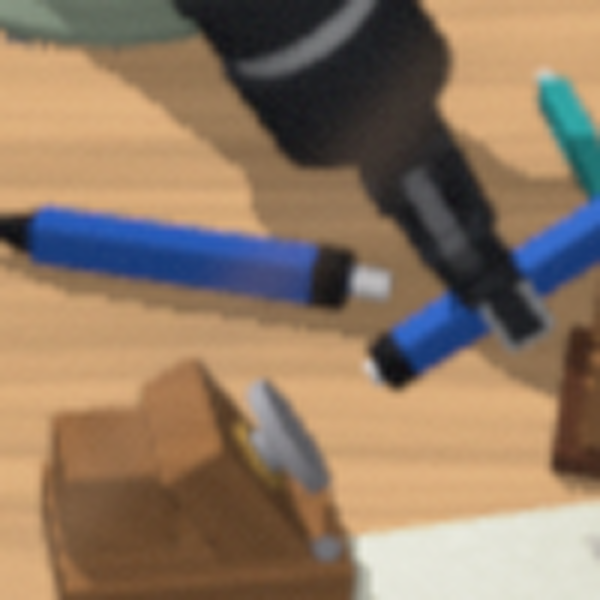

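The button now shows only a stub at scene crop (373,370), so it is nearly or fully in. One firmer push will confirm the hard stop.

Run:
```python
from h import *
np.set_printoptions(precision=2,suppress=True)
p0,o=pose(FACE+N*123,N,-1)
def rep(l):
    s=bot.get_state();print(l,round(s['t'],2),'trav',(np.array(s['tcp_pos'])-p0)@-N,'F',s['contact_force']@N,s['contact_force']);return s
bot.movel(p0-N*34,max_speed=60);rep('near')
for d in(39,40,41,42,42.7):
    h=bot.movel(p0-N*d,max_speed=8,threshold=19) if d==39 else None
    if d==39: rep(h);h=bot.movel(p0-N*42.3,max_speed=8,threshold=21);rep(h)
bot.dwell(.1);rep('dwell')
bot.movel(p0,o,max_speed=80);rep('back')
```

```text
near 13.75 trav 34.129705701784815 F 0.8966884010427335 [0.16 0.92 0.29]
False 14.53 trav 37.370569283075895 F 6.3526991858723925 [-0.26  4.81  4.21]
False 15.09 trav 37.40335267953236 F 16.78296647484743 [-1.79 12.46 11.29]
dwell 15.19 trav 37.41432141716116 F 17.30589191564556 [-2.1  13.1  11.25]
back 15.87 trav 0.038538155200915705 F -0.9765514011707259 [ 0.13 -0.56 -0.89]
```

Run:
```python
from h import *
np.set_printoptions(precision=1,suppress=True)
t=cv2.imread('pics/top0.png');hsv=cv2.cvtColor(t,cv2.COLOR_BGR2HSV)
m=((hsv[...,1]>105)&(hsv[...,2]<135)).astype(np.uint8)
w=np.zeros_like(m);w[136:188,345:384]=m[136:188,345:384]
n,l,st,ce=cv2.connectedComponentsWithStats(w)
C=[]
for i in range(1,n):
    if st[i,4]<20:continue
    c,r=rect(l==i);q=plane('top',cv2.boxPoints(r),50);C.append(plane('top',[r[0]],50)[0])
    print(st[i],ce[i],r,[np.linalg.norm(q[0]-q[1]),np.linalg.norm(q[1]-q[2])],C[-1])
s=cv2.imread('pics/scene0.png')
f=lambda im,x,y,w,h:cv2.resize(im[y:y+h,x:x+w],(400,400),interpolation=cv2.INTER_CUBIC)
for im,nn in((t,'top'),(s,'scene')):
    for a in(-42,42):
        e=[REST+az(RA)*a+az(RA+90)*b+[0,0,3] for b in(-21,-13,13,21)]
        print(nn,a,proj(nn,e).tolist())
        for u in proj(nn,e):cv2.circle(im,tuple(int(round(v*16)) for v in u),10,(0,255,255),-1,shift=4)
cv2.imwrite('pics/c5.png',np.hstack([f(t,335,130,60,60),f(s,130,180,60,60)]))
```

```text
[361 141  18  10  88] [368.9 145.9] ((369.48712158203125, 146.03350830078125), (16.5848331451416, 6.174439430236816), 21.037511825561523) [np.float64(15.047509747983906), np.float64(38.89792734366017)] [ 609.1 -287.7   50. ]
[351 175  19   9  78] [359.4 179.1] ((360.0000305175781, 179.0), (17.708751678466797, 5.0596442222595215), 18.43494987487793) [np.float64(11.915193580684406), np.float64(41.009575077583)] [ 531.9 -260.    50. ]
[373 185  11   3  33] [378. 186.] ((378.0, 186.0), (2.0, 10.0), 90.0) [np.float64(23.60948669230846), np.float64(4.658362931113894)] [ 514.5 -301.2   50. ]
top -42 [[370.7127171432564, 181.924743668378], [367.4098746937315, 180.85653417882946], [356.64645599651317, 177.3838029441307], [353.32661201561467, 176.3152333772695]]
top 42 [[380.18981525809227, 147.85435642373213], [376.937068628667, 146.7932637767587], [366.33535418325334, 143.34937531088858], [363.0648992874319, 142.29141630675193]]
scene -42 [[155.0929811349767, 190.86886239937766], [157.88734388715372, 191.42326426335177], [167.04213485933496, 193.23923028756977], [169.88164017904933, 193.80237390525102]]
scene 42 [[137.8390453919523, 209.34433863364856], [140.78628525301983, 209.97268021382803], [150.44790931743654, 212.03169429855535], [153.4464710798668, 212.6704732782813]]
```

View pics/c5.png

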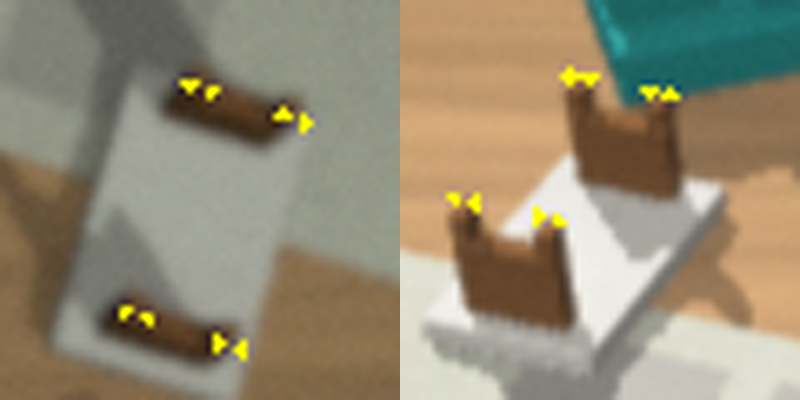

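The dots mark my predicted post ends. They fit within about 1 mm in the scene view and sit ≈1 px (2–3 mm) too far right in the top view, so I shift the rest by +1.5 mm in y. Next I lower the marker into it.

Run:
```python
from h import *
np.set_printoptions(precision=2,suppress=True)
def rep(l):
    s=bot.get_state();print(l,round(s['t'],2),s['tcp_pos'],'F',s['contact_force'],s['opening'],s['gripper_force']);return s
R=np.array([570.5,-275.4,54]);p,o=pose(R,az(-19.6),-1)
q,oo=pose(FACE+N*123+[0,0,100],N,-1);bot.movel(q,oo,max_speed=150)
bot.move_ptp(p+[0,0,100],o);rep('hover')
bot.movel(p+[0,0,16],max_speed=80);rep('above')
h=bot.movel(p+[0,0,-3],max_speed=12,threshold=5);rep(h)
c=imaging.capture('scene');t=imaging.capture('top')
f=lambda im,x,y,w,h:cv2.resize(im[y:y+h,x:x+w],(400,400),interpolation=cv2.INTER_CUBIC)
cv2.imwrite('pics/c6.png',np.hstack([f(t,325,120,80,80),f(c,120,170,80,80)]))
```

```text
hover 18.23 [ 570.41 -274.64  134.56] F [ 1.04 -0.1  -0.42] 0.19080355119130085 97.61907935142517
above 19.43 [ 570.99 -275.69   51.65] F [-0.31 -0.29 -0.79] 0.18917465116513832 97.61411905288696
True 20.61 [ 570.46 -275.37   35.39] F [-0.36  0.12  4.09] 0.1930213918168231 98.51232290267944
```

View pics/c6.png

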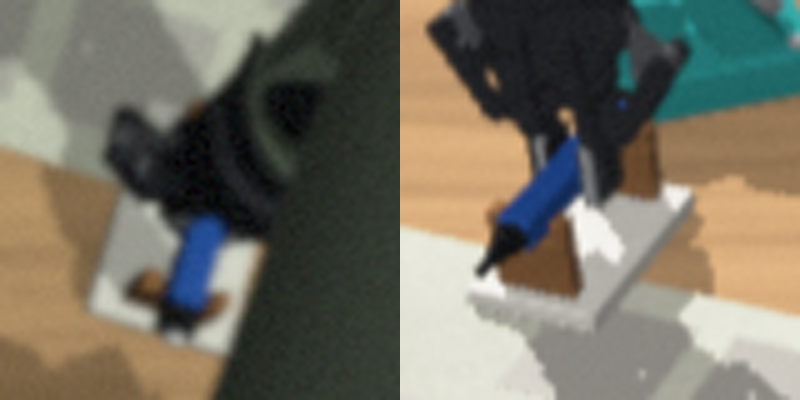

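The marker is seated in the notches, at the same height as in the rack. Its nib points away from the robot and it is centred on the near post, at top crop (190,300). I release it now.

Run:
```python
from h import *
np.set_printoptions(precision=2,suppress=True)
p=np.array(bot.get_state()['tcp_pos'])
bot.grip(0.35);bot.dwell(.2);bot.grip(1.0)
bot.movel(p+[0,0,130],max_speed=80)
j=bot.get_state()['qpos'].copy();j[0]+=0.9;bot.move_j(j)
t,c=imaging.capture('top'),imaging.capture('scene')
hsv=cv2.cvtColor(t,cv2.COLOR_BGR2HSV)
m=cv2.inRange(hsv,(105,130,40),(130,255,255));m[:, :335]=0;m[:,400:]=0;m[:120]=0;m[210:]=0
k,r=rect(m);b=cv2.boxPoints(r);d=sorted([(np.linalg.norm(b[i]-b[(i+1)%4]),i) for i in range(4)])
e=plane('top',[(b[i]+b[(i+1)%4])/2 for _,i in d[:2]],60);v=e[0]-e[1];print(e,np.degrees(np.arctan2(v[1],v[0])),bot.get_state()['t'],bot.get_state()['contact_force'])
f=lambda im,x,y,w,h:cv2.resize(im[y:y+h,x:x+w],(400,400),interpolation=cv2.INTER_CUBIC)
cv2.imwrite('pics/c7.png',np.hstack([f(t,325,120,80,80),f(c,120,170,80,80)]))
```

```text
[[ 628.2  -296.46   60.  ]
 [ 525.88 -258.93   60.  ]] -20.13949268732332 25.6417 [-0.18 -0.39  0.04]
```

View pics/c7.png

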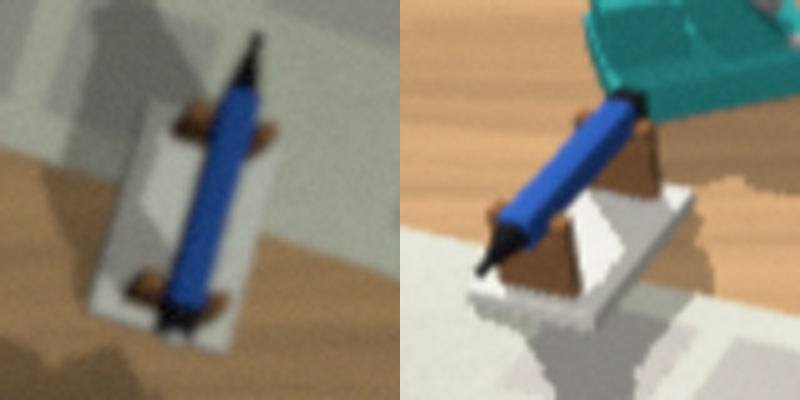

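The marker lies centred in both notches with the nib out, and the arm is clear of it.

```bash
python3 -c "
from bench import bot
print(bot.sign_off())"
```

```text
the job is handed in; nothing more can be done
None
```

The blue marker's button was pressed home on the anvil at about 17 N, and the marker now lies released across both posts of the white rest; the job is handed in at about 26 s, but sign-off returned no verdict.

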